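Push a sample carrier round the guide rail into the photometer's reading place

ROBOT

A 6-joint arm with a two-finger parallel gripper is mounted at the origin on the work surface. World frame = base frame: x ahead of the robot, y to its left, z up, the work surface at z = 0. Lengths are in m, angles in rad, forces in N, time in s.
With the tool pointing down it reaches from about 0.25 to 0.8 m from the base axis. Payload 3.9 kg.
Tool frame: the origin (TCP) lies at the very end of the fingers, on their centre line; the grasp point (between the pads) lies 19 mm behind it; z points along the fingers, y is the line along which they close (so a half turn about z gives the same grasp; the last joint's range is limited). The gripper opens to 85 mm and grips with 20 to 120 N. Pads are 22 mm wide; open, the fingers measure 114 mm over their backs; the gripper's body (76 mm by 85 mm) begins 54 mm behind the grasp point. The pads swing forward as they close: fully open they stand 13 mm farther back than shut.
Start: joints at [-1.218, 0.26, -0.138, 1.173, 0, 1.571], TCP at [0.181, -0.493, 0.231] pointing down, gripper open.
Joint ranges: [-2.78, 2.78], [-0.83, 1.72], [-1.28, 1.37], [-1.9, 2.12], [-1.57, 1.48], [-3.14, 3.14]. Speed limits (rad/s): [2.57, 2.57, 3.14, 3.14, 3.14, 3.14].

INTERFACE

Orientations are given as a rotation vector (axis times angle).
In Python, from cell import robot gives the robot as it stands. Calls block until the motion is done:
- robot.move_ptp(position, orientation): joint-space move of the TCP to a pose.
- robot.movel(position, v=0.15, ori=None): straight line of the TCP; ori=None keeps the orientation; v is the mean speed in m/s.
- robot.move_j(angles): joint-space move.
- robot.ungrasp() and robot.clamp(): open the fingers fully, or close them until they stop; the grip force is fixed at half the most.
- robot.wait(seconds).
- robot.solve_ik(position, orientation): joint angles nearest the present ones, or None.
- robot.read_state(): the state.
- robot.grab_frame(name): name is "scene" or "top" or "wrist"; returns a dict with "color" (420x560x3 uint8, blue, green, red), "range_z" (420x560 float32, m along the optical axis (not along the pixel's ray), 0 where there is no reading), "fx", "fy", "cx", "cy" (pixels), "position" and "rotation" of the camera in the world. Camera axes: x right, y up, looking along -z (the intrinsics and any distortion apply to the point x, -y, -z); pixel columns grow to the right and rows downward; lengths in m; the calibration is good to about 2 mm. The wrist camera is an equidistant fisheye: a pixel r from the principal point sees the ray r / f radians off the axis. A picture is of the moment at which its call begins.
A pose or a line that the arm cannot do raises robot.PlanningError and nothing moves.
- robot.finish_job(): hands the job in; it is judged then, once.
The state is a dict: "time_s": time; "joint_pos": joint angles; "qvel": joint speeds; "effort": joint torques, N m; "eef_pos": TCP position; "tcp_rot": TCP orientation; "contact_force": force on the tool from outside, world axes, zero at the start; "wrist_torque": the same for the moment, N m; "grip_width": opening from 0.0 (shut) to 1.0 (fully open); "gripper_force": force on a finger pad.
Only numpy, scipy, OpenCV 4.12 (cv2) and the standard library are available. Lean on these libraries where they do the work, as an engineer would, in place of code of your own. Each camera call takes 0.05 s, during which the arm holds its last target. There are 200 camera calls.

TASK

Pick up the sample carrier with the red cap, stand it on the yellow mark of the blue base plate in front of the flared mouth of the aluminium guide rails, then push it gently through the rails, round the corner, until it is fully home against the black end stop, and let go. Keep it upright and down on the plate all the way through the rails, never lifted over them, and do not force it: the rails sit a few millimetres off their nominal place, so feel for them and give way when they press back, staying below 20 N. Leave the blue-capped carrier, the glass beakers and the syringes where they are.

Things in the scene. Friction and masses are not known exactly. Their poses are not given: they have to be found in the camera images.
- sample_mid (a point): Centre (37 mm above the underside) of the carrier to move: a round grey puck of slippery plastic (friction about 0.2), 44 mm diameter, 16 mm high, with an upright amber vial, 28 mm diameter (16 to 60 mm above the underside; grip it here from above) and a RED cap, 23 mm diameter, up to 74 mm. One rigid loose piece, 0.1 to 0.21 kg, on the bench to the robot's right.
- blank_mid (a point): Centre, half-way up, of the other carrier: the same shape and size, with a BLUE cap. Leave it. The two carriers swap places at random.
- station: Fixed reading station: blue base plate 250 x 300 mm (its x, y), 6 mm thick; origin: centre of the plate's underside, on the bench, z up. In this frame, mm: nominal channel centre line from the mouth (-75, -67) along +y to (-75, 30), a quarter circle of radius 70 about (-5, 30) turning right to (-5, 100), then along +x to home (75, 100). A photometer 75 high stands at (75, 245).
- mark (a point): Centre of the yellow set-down mark, 42 mm in diameter, on the plate's top (6 mm above the bench), at (-75, -110) mm in the station's frame, in front of the mouth of the rails.
- mouth (a point): Nominal middle of the mouth of the rails, on the plate's top, (-75, -67) mm in the station's frame. The two aluminium rails are 6 mm thick, their tops 20.5 mm above the bench. The channel between them is 48 mm wide (2 mm free each side of the puck), flared to 80 mm at the mouth, from y = -67 to -35. The rails are stiff and must not be loaded beyond 20 N.
- bend (a point): Nominal middle of the bend, on the plate's top, (-54.5, 79.5) mm in the station's frame. IMPORTANT: both rails together are clamped in slots and sit off the nominal centre line by an unknown shift, without turning: up to 7 mm either way along the station's x and up to 7 mm along its y. None of the given poses includes it: follow the rails by feel or by sight.
- home (a point): Point on the plate's top below the carrier's centre when it is home, (75, 100) mm in the station's frame; in y it may end up to 9 mm off, as the rails lead it. The black end stop (60 mm wide, top 26 mm above the bench) is fixed to the plate, does not shift with the rails and is rigid: its face is at x = 97, so the puck touches it with its centre at x = 75.
- beaker: Glass beaker 70 mm across, 95 mm high, beyond the station; origin centre of its underside. Leave it.
- beaker_small: Glass beaker 60 mm across, 80 mm high, to the robot's left; origin centre of its underside. Leave it.
- syringe0: White plastic syringe with red tip lying on the bench beyond the carriers, about 150 mm long, 26 mm thick; origin under its middle, x along it. Leave it.
- syringe1: The second such syringe, beside the first. Leave it.
Mind the look-alikes: they are no part of the job. Leave any purple look-alike of the part that bears sample_mid alone.

How it is judged:
By the outcome, as a careful person would: the job done as asked, in the order asked, and still so for the second after the job is handed in, with the robot touching nothing.
It also fails if it takes over 72 s, if anything falls off the work surface, if the arm or the gripper's body presses on something with over 40 N, if the wrist force passes 120 N, or if a joint passes its speed limit or range.

## Working session

There is one attempt and no reset: what is moved stays moved. The work goes in short steps, each a Python script; the robot and the scene stay as the last script left them, time stands still between calls to the robot, and variables do not carry over. Pictures are saved under pics/ and viewed, at most 10 in all, crops included, and the job is handed in when it is done.

```bash
mkdir -p pics; ls; python3 - <<'E'
from cell import robot
import cv2,numpy as np,pickle
fs={n:robot.grab_frame(n) for n in("scene","top")}
pickle.dump(fs,open('f0.pkl','wb'))
for n,f in fs.items():
    cv2.imwrite(f'pics/{n}0.png',f['color']); print(n,f['fx'],f['cx'],f['cy'],f['position'],f['rotation'],[k for k in f])
s=robot.read_state();print(s)
E
```

```text
pics
scene 435.07983841630056 272.4593950671027 202.71339605994777 [ 1.08243378 -0.50502754  0.88409591] [0.69476829 0.25177463 0.71253261] ['color', 'range_z', 'fx', 'fy', 'cx', 'cy', 'position', 'rotation']
top 395.00822571478375 282.9760637300158 207.72265392364852 [0.39114864 0.05327845 1.24508023] [ 0.1417108  -0.11900179 -1.56392547] ['color', 'range_z', 'fx', 'fy', 'cx', 'cy', 'position', 'rotation']
{'time_s': 0.1, 'joint_pos': array([-1.21802287e+00,  2.60595642e-01, -1.39248519e-01,  1.17267592e+00,
        9.87300857e-06,  1.57080654e+00]), 'qvel': array([-0.00025123,  0.00068151,  0.00283773, -0.00011674,  0.00217387,
       -0.00149697]), 'effort': array([ 1.16151978e-05, -4.06507766e+01,  2.54527974e+01,  1.00909165e-02,
        1.79294796e-05, -9.05713584e-07]), 'eef_pos': array([ 0.18118198, -0.49209957,  0.23055682]), 'tcp_rot': array([-3.09117858e+00, -5.50952418e-01,  4.59621127e-04]), 'contact_force': array([0.39561725, 0.2026457 , 0.01188459]), 'wrist_torque': array([-0.00805369, -0.05088795, -0.01586674]), 'gripper_force': 0.0, 'grip_width': 1.0018386723893815}
```

View pics/top0.png

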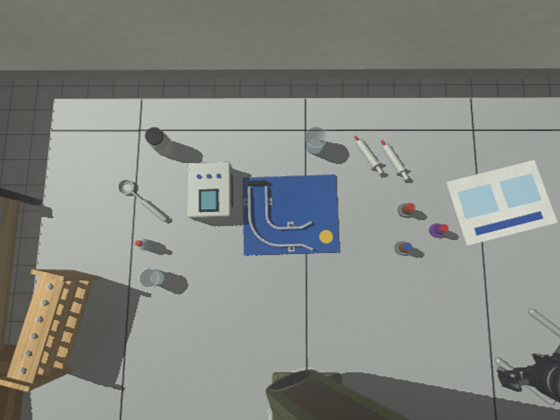

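View pics/scene0.png

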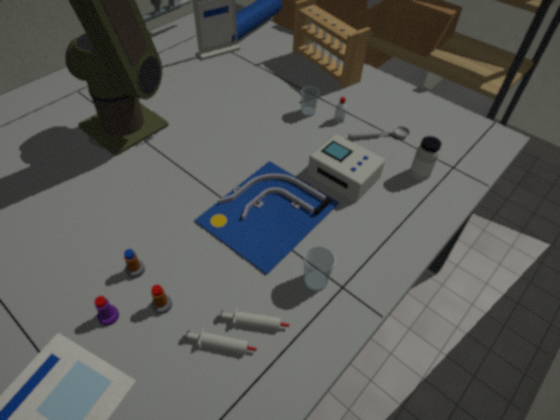

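Top view: the red-capped sample is at (407,208), the purple look-alike at (438,230) and the blue-capped one at (405,248). The blue plate spans (243–340, 175–256) and its yellow mark is at (326,237). Next I'll localise these.

```bash
cat > h.py <<'E'
import numpy as np,cv2,pickle
from scipy.spatial.transform import Rotation as R
def ray(f,uv,fish=False):
    uv=np.atleast_2d(uv).astype(float)
    x=(uv[:,0]-f['cx'])/f['fx'];y=(uv[:,1]-f['cy'])/f['fy']
    if fish:
        t=np.hypot(x,y);k=np.where(t>1e-9,np.sin(t)/np.maximum(t,1e-9),1)
        d=np.c_[x*k,-y*k,-np.cos(t)]
    else: d=np.c_[x,-y,-np.ones_like(x)]
    return R.from_rotvec(f['rotation']).apply(d)
def onz(f,uv,z,fish=False):
    d=ray(f,uv,fish);p=np.array(f['position'])
    return p+d*((z-p[2])/d[:,2])[:,None]
def proj(f,P,fish=False):
    d=R.from_rotvec(f['rotation']).inv().apply(np.atleast_2d(P)-f['position'])
    x,y,z=d[:,0],-d[:,1],-d[:,2]
    if fish:
        r=np.hypot(x,y);k=np.arctan2(r,z)/np.maximum(r,1e-9)
    else:k=1/z
    return np.c_[f['cx']+f['fx']*x*k,f['cy']+f['fy']*y*k]
def mask(f,name,box=None):
    h=cv2.cvtColor(f['color'],cv2.COLOR_BGR2HSV);H,S,V=[h[...,i].astype(int) for i in range(3)]
    m={'blue':(abs(H-112)<14)&(S>130)&(V>50),'yellow':(abs(H-25)<8)&(S>150)&(V>100),'red':((H<6)|(H>174))&(S>170)&(V>70)}[name].astype(np.uint8)
    if box is not None:
        b=np.zeros_like(m);b[box[1]:box[3],box[0]:box[2]]=1;m*=b
    return m
def blobs(m,amin=8):
    n,l,s,c=cv2.connectedComponentsWithStats(m);return [(s[i,4],c[i]) for i in range(1,n) if s[i,4]>=amin]
E
python3 - <<'E'
from h import *
fs=pickle.load(open('f0.pkl','rb'));t=fs['top'];s=fs['scene']
for nm,f in fs.items():
    print(nm,'red');[print(a,c,onz(f,c,.074)[0]) for a,c in blobs(mask(f,'red'))]
    print(nm,'yellow');[print(a,c,onz(f,c,.006)[0]) for a,c in blobs(mask(f,'yellow'),15)]
    m=mask(f,'blue',(235,165,350,265) if nm=='top' else (185,155,350,275));m=cv2.morphologyEx(m,cv2.MORPH_OPEN,np.ones((3,3)))
    P=onz(f,np.argwhere(m)[:,::-1],.006)[:,:2].astype(np.float32)
    print(nm,'rect',cv2.minAreaRect(P))
E
```

```text
scene red
9 [342.33333333  99.11111111] [0.47819004 0.50464088 0.074     ]
77 [156.51948052 289.92207792] [ 0.59822414 -0.31530446  0.074     ]
81 [100.20987654 301.07407407] [ 0.53474311 -0.40980092  0.074     ]
9 [250.88888889 348.11111111] [ 0.83129586 -0.27098077  0.074     ]
scene yellow
127 [218.32283465 220.1496063 ] [ 0.50993135 -0.06392617  0.006     ]
scene rect ((0.5829247832298279, 0.0449778214097023), (0.24547243118286133, 0.29538998007774353), 1.834468126296997)
top red
top yellow
109 [325.6146789  236.31192661] [ 0.50809571 -0.06251284  0.006     ]
top rect ((0.5785894393920898, 0.049654021859169006), (0.24496516585350037, 0.2949426472187042), 2.0941879749298096)
```

```bash
cat >> h.py <<'E'
def down(yaw): # tool z down, tool y axis at angle yaw from world y
    return (R.from_euler('z',yaw)*R.from_rotvec([np.pi,0,0])).as_rotvec()
E
python3 - <<'E'
from cell import robot
from h import *
w=robot.grab_frame('wrist');s=robot.read_state()
T=R.from_rotvec(s['tcp_rot']);print('cam in tool',T.inv().apply(w['position']-s['eef_pos']),'view dir',T.inv().apply(ray(w,[w['cx'],w['cy']],True)),w['fx'])
q=s['joint_pos']
for yaw in np.arange(-3,3.2,.25):
    out=[]
    for p in [(.595,-.315,.03),(.595,-.315,.18),(.51,-.063,.03),(.51,-.063,.16),(.5,.08,.03),(.57,.15,.03),(.65,.15,.03),(.65,.15,.16)]:
        r=robot.solve_ik(p,down(yaw)); out.append(None if r is None else np.round(r[[0,3,4,5]],1).tolist())
    if all(o is not None for o in out): print(round(yaw,2),out[0],out[2],out[-1])
E
```

```text
cam in tool [ 7.66638388e-02 -1.72944880e-06 -1.42015421e-01] view dir [[-2.97113149e-01 -9.51788389e-04  9.54841804e-01]] 325.19226210127806
-3.0 [-0.5, 0.9, 0.0, -0.6] [-0.1, 0.7, 0.0, -0.3] [0.2, 1.1, 0.0, 0.1]
-2.75 [-0.5, 0.9, 0.0, -0.9] [-0.1, 0.7, 0.0, -0.5] [0.2, 1.1, 0.0, -0.2]
-2.5 [-0.5, 0.9, 0.0, -1.1] [-0.1, 0.7, 0.0, -0.8] [0.2, 1.1, 0.0, -0.4]
-2.25 [-0.5, 0.9, 0.0, -1.4] [-0.1, 0.7, 0.0, -1.0] [0.2, 1.1, 0.0, -0.7]
-2.0 [-0.5, 0.9, 0.0, -1.6] [-0.1, 0.7, 0.0, -1.3] [0.2, 1.1, 0.0, -0.9]
-1.75 [-0.5, 0.9, 0.0, -1.9] [-0.1, 0.7, 0.0, -1.5] [0.2, 1.1, 0.0, -1.2]
-1.5 [-0.5, 0.9, 0.0, -2.1] [-0.1, 0.7, 0.0, -1.8] [0.2, 1.1, 0.0, -1.4]
-1.25 [-0.5, 0.9, 0.0, -2.4] [-0.1, 0.7, 0.0, -2.0] [0.2, 1.1, 0.0, -1.7]
-1.0 [-0.5, 0.9, 0.0, -2.6] [-0.1, 0.7, 0.0, -2.3] [0.2, 1.1, 0.0, -1.9]
-0.75 [-0.5, 0.9, 0.0, -2.9] [-0.1, 0.7, 0.0, -2.5] [0.2, 1.1, 0.0, -2.2]
-0.5 [-0.5, 0.9, 0.0, -3.1] [-0.1, 0.7, 0.0, -2.8] [0.2, 1.1, 0.0, -2.4]
-0.25 [-0.5, 0.9, 0.0, 2.9] [-0.1, 0.7, 0.0, -3.0] [0.2, 1.1, 0.0, -2.7]
0.0 [-0.5, 0.9, 0.0, 2.7] [-0.1, 0.7, 0.0, 3.0] [0.2, 1.1, 0.0, -2.9]
0.25 [-0.5, 0.9, 0.0, 2.4] [-0.1, 0.7, 0.0, 2.8] [0.2, 1.1, 0.0, 3.1]
0.5 [-0.5, 0.9, 0.0, 2.2] [-0.1, 0.7, 0.0, 2.5] [0.2, 1.1, 0.0, 2.9]
0.75 [-0.5, 0.9, 0.0, 1.9] [-0.1, 0.7, 0.0, 2.3] [0.2, 1.1, 0.0, 2.6]
1.0 [-0.5, 0.9, 0.0, 1.7] [-0.1, 0.7, 0.0, 2.0] [0.2, 1.1, 0.0, 2.4]
1.25 [-0.5, 0.9, 0.0, 1.4] [-0.1, 0.7, 0.0, 1.8] [0.2, 1.1, 0.0, 2.1]
1.5 [-0.5, 0.9, 0.0, 1.2] [-0.1, 0.7, 0.0, 1.5] [0.2, 1.1, 0.0, 1.9]
1.75 [-0.5, 0.9, 0.0, 0.9] [-0.1, 0.7, 0.0, 1.3] [0.2, 1.1, 0.0, 1.6]
2.0 [-0.5, 0.9, 0.0, 0.7] [-0.1, 0.7, 0.0, 1.0] [0.2, 1.1, 0.0, 1.4]
2.25 [-0.5, 0.9, 0.0, 0.4] [-0.1, 0.7, 0.0, 0.8] [0.2, 1.1, 0.0, 1.1]
2.5 [-0.5, 0.9, 0.0, 0.2] [-0.1, 0.7, 0.0, 0.5] [0.2, 1.1, 0.0, 0.9]
2.75 [-0.5, 0.9, 0.0, -0.1] [-0.1, 0.7, 0.0, 0.3] [0.2, 1.1, 0.0, 0.6]
3.0 [-0.5, 0.9, 0.0, -0.3] [-0.1, 0.7, 0.0, 0.0] [0.2, 1.1, 0.0, 0.4]
```

```bash
python3 - <<'E'
from cell import robot
from h import *
robot.move_ptp([.57,-.03,.21],down(np.pi/2))
print(robot.read_state()['time_s'])
w=robot.grab_frame('wrist');pickle.dump(w,open('w1.pkl','wb'))
# rectified station view at rail-top height z=.0205, 0.5mm/px ; x up, y left
ys=np.arange(.24,-.14,-.0006);xs=np.arange(.74,.42,-.0006)
X,Y=np.meshgrid(xs,ys,indexing='ij')
p=proj(w,np.c_[X.ravel(),Y.ravel(),np.full(X.size,.0205)],True).astype(np.float32).reshape(*X.shape,2)
im=cv2.remap(w['color'],p,None,cv2.INTER_LINEAR);cv2.imwrite('pics/rect1.png',im);print(im.shape)
E
```

```text
2.3167
(534, 634, 3)
```

View pics/rect1.png

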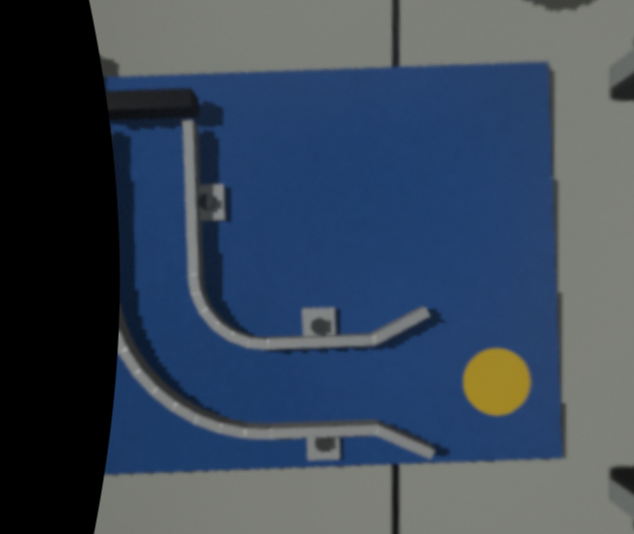

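The rectified view (about 0.6 mm/px) shows the mark at (497,382), the mouth between the flare tips at (428,313) and (434,455), and the straight channel between rails at rows ~342 and ~431. The stop is at (150,103). Next I'll fit the station pose and the rail shift.

```bash
cat > fit.py <<'E'
from h import *
from scipy.optimize import minimize,least_squares
w=pickle.load(open('w1.pkl','rb'));r=.0005
ys=np.arange(.24,-.14,-r);xs=np.arange(.74,.42,-r);X,Y=np.meshgrid(xs,ys,indexing='ij')
def rect(z):
    p=proj(w,np.c_[X.ravel(),Y.ravel(),np.full(X.size,z)],True).astype(np.float32).reshape(*X.shape,2)
    return cv2.remap(w['color'],p,None,cv2.INTER_LINEAR)
f=dict(color=rect(.006))
b=cv2.morphologyEx(mask(f,'blue'),cv2.MORPH_CLOSE,np.ones((5,5)))
cols=[j for j in range(len(ys)) if -.08<ys[j]<.14]; rows=[i for i in range(len(xs)) if .49<xs[i]<.68]
T=np.array([(xs[np.argmax(b[:,j])],ys[j]) for j in cols if b[:,j].any()])
B=np.array([(xs[len(xs)-1-np.argmax(b[::-1,j])],ys[j]) for j in cols])
Rr=np.array([(xs[i],ys[len(ys)-1-np.argmax(b[i,::-1])]) for i in rows])
def st(P,q): c,s=np.cos(q[2]),np.sin(q[2]);d=P-q[:2];return np.c_[d@[c,s],d@[-s,c]]
res=least_squares(lambda q:np.r_[st(T,q)[:,0]-.125,st(B,q)[:,0]+.125,st(Rr,q)[:,1]+.15],[.58,.05,.035],loss='soft_l1',f_scale=.001)
q=res.x;print('station',q,'rms',np.sqrt(np.mean(res.fun**2)))
for nm,P,e,k in(('T',T,.125,0),('B',B,-.125,0),('R',Rr,-.15,1)):print(nm,np.median(st(P,q)[:,k]-e))
m=mask(f,'yellow');i,j=np.argwhere(m).mean(0);mk=np.array([xs[int(i)],ys[int(j)]]);print('mark',mk,'in station',st(mk[None],q))
g=rect(.0205);h=cv2.cvtColor(g,cv2.COLOR_BGR2HSV)
rail=((h[...,1]<70)&(h[...,2]>95)).astype(np.float32)
a=np.linspace(np.pi,np.pi/2,40)
def off(d,fl):  # d>0: left/outer side
    arc=np.c_[-5+(70+d)*np.cos(a),30+(70+d)*np.sin(a)]
    return np.r_[[[-75-fl,-67],[-75-d,-35]],arc,[[75,100+d]]]/1e3
polys=[np.r_[off(24,40),off(30,46)[::-1]],np.r_[off(-24,-40),off(-30,-46)[::-1]]]
band=[np.r_[off(20,36),off(34,50)[::-1]],np.r_[off(-20,-36),off(-34,-50)[::-1]]]
def draw(pl,q,s):
    M=np.zeros(rail.shape,np.uint8);c,sn=np.cos(q[2]),np.sin(q[2])
    for P in pl:
        P=P+s;W=P@np.array([[c,sn],[-sn,c]])+q[:2]
        uv=np.c_[(ys[0]-W[:,1])/r,(xs[0]-W[:,0])/r]
        cv2.fillPoly(M,[np.round(uv*16).astype(np.int32)],1,shift=4)
    return M.astype(np.float32)
def score(s): A=draw(polys,q,np.array(s));Bd=draw(band,q,np.array(s));return (rail*(2*A-Bd)).sum()
gr=np.arange(-.01,.0101,.0005);S=np.array([[score((dx,dy)) for dy in gr] for dx in gr])
k=np.unravel_index(S.argmax(),S.shape);s=np.array([gr[k[0]],gr[k[1]]]);print('shift',s,S.max(),rail.sum())
for d in(-.0015,-.001,.001,.0015):print(d,score(s+[d,0]),score(s+[0,d]))
o=g.copy();
for pl in polys:
    pass
e=cv2.Canny((draw(polys,q,s)*255).astype(np.uint8),50,100);o[e>0]=(0,0,255)
cv2.imwrite('pics/fit.png',o)
pickle.dump((q,s,mk),open('st.pkl','wb'))
E
python3 fit.py
```

```text
station [0.57950278 0.05194704 0.0327306 ] rms 0.0016244839067211757
T -0.0019322731742532906
B 0.0019284729088225316
R 1.7824253202292084e-06
mark [ 0.509 -0.062] in station [[-0.07419391 -0.11157883]]
shift [ 0.0035 -0.0005] 10324.0 157883.0
-0.0015 7352.0 7804.0
-0.001 8625.0 8733.0
0.001 8682.0 9576.0
0.0015 7563.0 8838.0
```

View pics/fit.png

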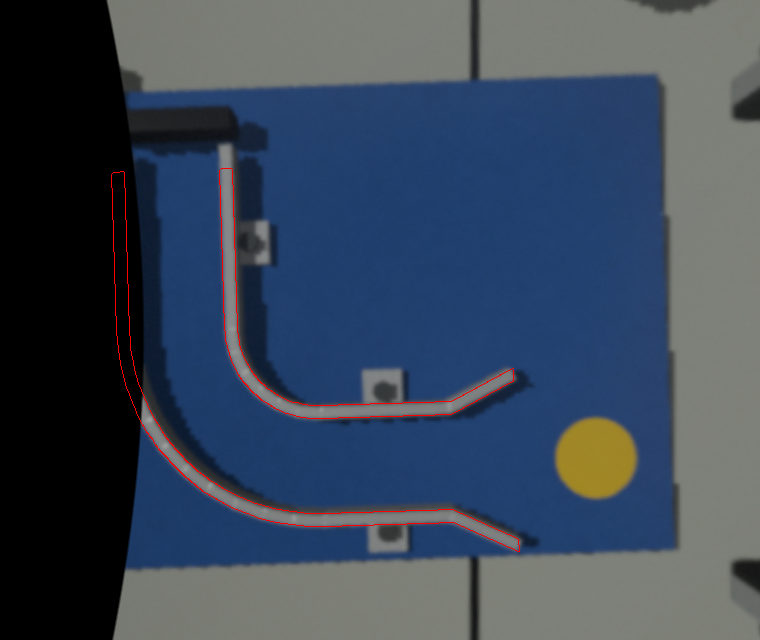

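The fit outline sits on the rails: the shift is (+3.5, −0.5) mm in the station frame. Next comes a close look at the sample with the wrist camera, then the grasp.

```bash
cat >> h.py <<'E'
def cap(w,guess,z):
    c=[(np.linalg.norm(onz(w,c,z,True)[0][:2]-guess),a,c,onz(w,c,z,True)[0][:2]) for a,c in blobs(mask(w,'red'),60)]
    return min(c,key=lambda t:t[0])
E
python3 - <<'E'
from cell import robot
from h import *
D=down(np.pi/2)
robot.move_ptp([.597,-.385,.22],D)
w=robot.grab_frame('wrist');cv2.imwrite('pics/w2.png',w['color']);print(robot.read_state()['time_s'])
for a,c in blobs(mask(w,'red'),60):print(a,c,onz(w,c,.074,True)[0])
E
```

```text
3.75
492 [276.86178862 120.17276423] [ 0.59306924 -0.3117763   0.074     ]
427 [211.92037471 221.57611241] [ 0.53097049 -0.40535887  0.074     ]
```

View pics/w2.png

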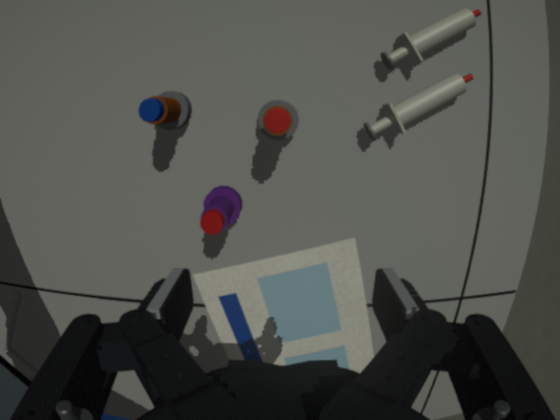

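Wrist view: the target is at (277,120) with a grey puck, the purple look-alike at (212,221), and the blue-capped one at (152,110). I'll grasp the target and lift it.

```bash
python3 - <<'E'
from cell import robot
from h import *
D=down(np.pi/2);c=np.array([.5931,-.3118])
robot.move_ptp([*c,.14],D)
robot.movel([*c,.027],v=.12)
s=robot.read_state();print(s['time_s'],s['eef_pos'],s['contact_force'])
robot.clamp();s=robot.read_state();print(s['time_s'],s['eef_pos'],s['contact_force'],s['grip_width'],s['gripper_force'])
robot.movel([*c,.13],v=.12);robot.wait(.2)
s=robot.read_state();print(s['time_s'],s['eef_pos'],s['contact_force'],s['grip_width'],s['gripper_force'])
w=robot.grab_frame('wrist');cv2.imwrite('pics/w3.png',w['color']);pickle.dump((w,s),open('w3.pkl','wb'))
d=cap(w,c,.13+.074-.027);print(d,d[3]-s['eef_pos'][:2])
E
```

```text
5.35 [ 0.59388554 -0.31235889  0.0279798 ] [-0.20562246 -0.07443268  0.48910812]
5.9167 [ 0.59357925 -0.31199678  0.02753027] [ 0.17744569 -0.14621697  1.96373922] 0.30644222632363355 59.008158445358276
7.125 [ 0.59255149 -0.31149861  0.12896217] [ 0.00463943  0.0848025  -2.02182927] 0.30873839724135194 58.985209465026855
(np.float64(0.007548245850988899), np.int32(2730), array([280.79487179, 320.4018315 ]), array([ 0.59291623, -0.30425399])) [0.00036473 0.00724462]
```

View pics/w3.png

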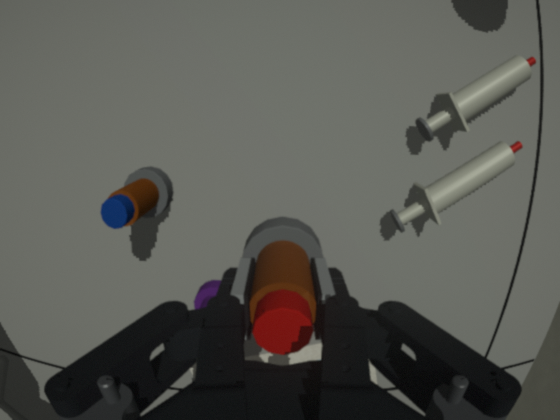

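```bash
python3 - <<'E'
from cell import robot
from h import *
q,s,mk=pickle.load(open('st.pkl','rb'));print(mk)
robot.movel([*mk,.13],v=.2)
robot.movel([*mk,.040],v=.1);robot.wait(.1);f0=robot.read_state()['contact_force'];print('f0',f0)
z=.040
while z>.029:
    z-=.001;robot.movel([*mk,z],v=.02);st=robot.read_state();f=st['contact_force']-f0
    print(round(z,4),st['eef_pos'].round(4),f.round(2),round(st['time_s'],2))
    if f[2]>2:break
robot.ungrasp();robot.wait(.1);st=robot.read_state();print(st['time_s'],st['eef_pos'],st['contact_force'])
w=robot.grab_frame('wrist');cv2.imwrite('pics/w4.png',w['color']);pickle.dump((w,st),open('w4.pkl','wb'))
E
```

```text
[ 0.509 -0.062]
f0 [-0.23153816 -0.28823596 -1.88253305]
0.039 [ 0.5092 -0.062   0.0393] [ 0.54 -0.04 -0.03] 10.04
0.038 [ 0.5089 -0.062   0.0379] [0.19 0.77 0.7 ] 10.29
0.037 [ 0.5089 -0.062   0.0369] [0.2  0.02 0.27] 10.54
0.036 [ 0.5089 -0.062   0.0359] [ 0.48 -0.17  0.73] 10.79
0.035 [ 0.5089 -0.062   0.0349] [-0.06  0.62  0.15] 11.04
0.034 [ 0.5089 -0.062   0.0339] [0.97 0.3  0.6 ] 11.29
0.033 [ 0.5092 -0.062   0.0335] [-0.15  0.35  6.53] 11.54
12.25 [ 0.50898191 -0.06201551  0.03297158] [-0.43775764  0.17923747 -0.60762046]
```

View pics/w4.png

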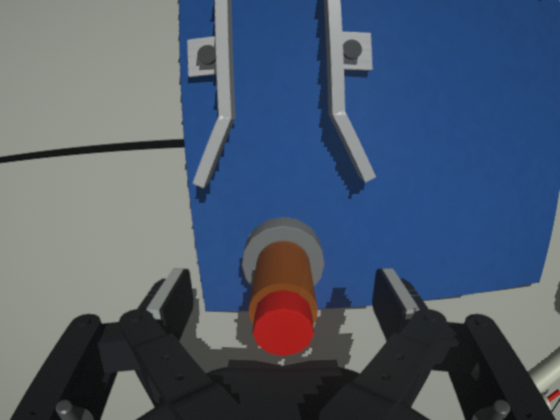

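The sample is standing on the yellow mark, with the puck around (283,255) centred in front of the mouth. I'll re-grip it and feed it through with force feedback.

```bash
cat > push.py <<'E'
from cell import robot
from h import *
q,s,mk=pickle.load(open('st.pkl','rb'));c,sn=np.cos(q[2]),np.sin(q[2]);M=np.array([[c,-sn],[sn,c]])
world=lambda P:(np.asarray(P)/1e3+s)@M.T+q[:2]-[.0004,0]
a=np.linspace(np.pi,np.pi/2,29)[1:]
P=[(-75,y) for y in np.r_[np.arange(-100,-54,8),np.arange(-52,-19,3),np.arange(-14,30,6),30]]
P+=[(-5+70*np.cos(t),30+70*np.sin(t)) for t in a]+[(x,100) for x in np.arange(1,67,6)]
W=world(P);z=.033
robot.clamp();st=robot.read_state();print(st['time_s'],st['contact_force'],st['grip_width'])
corr=np.zeros(2);prev=mk;log=[];i=0;tries=0
while i<len(W):
    t=(W[i]-prev)/np.linalg.norm(W[i]-prev)
    robot.movel([*(W[i]+corr),z],v=.04)
    st=robot.read_state();f=st['contact_force'];fl=f[:2]-(f[:2]@t)*t;ff=-f[:2]@t
    if np.linalg.norm(fl)>1.2: corr+=np.clip(7e-5*fl,-6e-4,6e-4)
    z+=np.clip(4e-5*(.5-f[2])*-1,-2e-4,2e-4) if abs(f[2]-.5)>.7 else 0
    print(i,np.round(P[i],0),'ff %.1f fl'%ff,fl.round(1),'fz %.1f'%f[2],'corr',(corr*1e3).round(2),'z %.4f'%z,'t %.1f'%st['time_s'])
    if np.hypot(*f[:2])>13: print('STOP high');break
    if ff>6:
        tries+=1
        if tries>4:print('STOP blocked');break
        continue
    tries=0;prev=W[i];i+=1
pickle.dump((i,corr,z),open('prog.pkl','wb'))
E
python3 push.py
```

```text
12.875 [0.39720993 0.37150556 1.53280028] 0.310904695285704
0 [ -75 -100] ff -1.6 fl [-0.2  0. ] fz 4.1 corr [0. 0.] z 0.0331 t 13.3
1 [-75 -92] ff -2.3 fl [0.1 0. ] fz 4.1 corr [0. 0.] z 0.0333 t 13.7
2 [-75 -84] ff -1.6 fl [0. 0.] fz 3.4 corr [0. 0.] z 0.0334 t 14.0
3 [-75 -76] ff -0.3 fl [-0.4 -0. ] fz 0.6 corr [0. 0.] z 0.0334 t 14.4
4 [-75 -68] ff 0.0 fl [1. 0.] fz -1.7 corr [0. 0.] z 0.0333 t 14.7
5 [-75 -60] ff 0.7 fl [0. 0.] fz -0.2 corr [0. 0.] z 0.0333 t 15.1
6 [-75 -52] ff -0.5 fl [-0.2 -0. ] fz -1.4 corr [0. 0.] z 0.0332 t 15.4
7 [-75 -49] ff -0.5 fl [0.3 0. ] fz -0.3 corr [0. 0.] z 0.0332 t 15.7
8 [-75 -46] ff -0.3 fl [-0.3 -0. ] fz -0.1 corr [0. 0.] z 0.0332 t 15.9
9 [-75 -43] ff 0.7 fl [-0.4 -0. ] fz 0.9 corr [0. 0.] z 0.0332 t 16.2
10 [-75 -40] ff -0.0 fl [0.3 0. ] fz -0.1 corr [0. 0.] z 0.0332 t 16.4
11 [-75 -37] ff -0.3 fl [1. 0.] fz -0.9 corr [0. 0.] z 0.0331 t 16.7
12 [-75 -34] ff -0.4 fl [0. 0.] fz 0.7 corr [0. 0.] z 0.0331 t 16.9
13 [-75 -31] ff -0.7 fl [0.7 0. ] fz 1.9 corr [0. 0.] z 0.0332 t 17.2
14 [-75 -28] ff -0.2 fl [-0. -0.] fz 1.4 corr [0. 0.] z 0.0332 t
[... 2928 characters left out ...]
 -1.5 fl [-0.   0.1] fz 0.4 corr [0. 0.] z 0.0333 t 28.2
56 [ 13 100] ff -1.3 fl [ 0. -1.] fz 1.3 corr [0. 0.] z 0.0333 t 28.5
57 [ 19 100] ff 0.0 fl [ 0.  -0.1] fz 0.7 corr [0. 0.] z 0.0333 t 28.8
58 [ 25 100] ff -1.7 fl [ 0. -0.] fz 0.4 corr [0. 0.] z 0.0333 t 29.1
59 [ 31 100] ff -1.1 fl [-0.   0.3] fz 0.5 corr [0. 0.] z 0.0333 t 29.4
60 [ 37 100] ff -0.6 fl [ 0.  -0.1] fz -0.1 corr [0. 0.] z 0.0333 t 29.7
61 [ 43 100] ff -1.1 fl [-0.   0.4] fz 0.9 corr [0. 0.] z 0.0333 t 30.0
62 [ 49 100] ff -0.4 fl [ 0.  -0.5] fz 0.0 corr [0. 0.] z 0.0333 t 30.3
63 [ 55 100] ff -0.4 fl [ 0.  -0.5] fz 0.2 corr [0. 0.] z 0.0333 t 30.6
64 [ 61 100] ff -0.4 fl [-0.   0.9] fz 0.2 corr [0. 0.] z 0.0333 t 30.9
```

It went through without touching the rails. Now I'll creep to the stop until I feel contact.

```bash
python3 - <<'E'
from cell import robot
from h import *
q,s,mk=pickle.load(open('st.pkl','rb'));i,corr,z=pickle.load(open('prog.pkl','rb'))
c,sn=np.cos(q[2]),np.sin(q[2]);M=np.array([[c,-sn],[sn,c]]);t=M[:,0]
world=lambda P:(np.asarray(P)/1e3+s)@M.T+q[:2]-[.0004,0]
for x in np.r_[64,66,np.arange(66.7,78,.6)]:
    p=world((x,100));robot.movel([*p,z],v=.02);st=robot.read_state();f=st['contact_force'];ff=-f[:2]@t
    print(round(x,1),'ff %.1f'%ff,f.round(1),'t %.1f'%st['time_s'])
    if ff>5 or np.hypot(*f[:2])>9:break
robot.wait(.2);st=robot.read_state();print(st['contact_force'],st['eef_pos'])
robot.ungrasp();robot.wait(.1);print(robot.read_state()['contact_force'])
w=robot.grab_frame('wrist');cv2.imwrite('pics/w5.png',w['color'])
robot.movel([*p,.15],v=.15)
robot.move_ptp([p[0]-.02,p[1]-.08,.2],down(np.pi/2));robot.wait(.3)
w=robot.grab_frame('wrist');cv2.imwrite('pics/w6.png',w['color']);pickle.dump(w,open('w6.pkl','wb'));print(robot.read_state()['time_s'])
cv2.imwrite('pics/w56.png',np.hstack([cv2.resize(cv2.imread('pics/w%d.png'%k),(400,300)) for k in(5,6)]))
d=cap(w,p,.08);print(d[3],d[3]-p,'station',(d[3]-q[:2])@M)
E
```

```text
64.0 ff 0.1 [-0.1 -0.4 -0.4] t 31.2
66.0 ff -0.5 [ 0.4  0.2 -0.5] t 31.5
66.7 ff 0.3 [-0.3 -0.1 -0.3] t 31.7
67.3 ff -0.4 [ 0.4 -0.2 -0. ] t 32.0
67.9 ff -0.3 [ 0.3 -0.3 -1.1] t 32.2
68.5 ff -0.9 [ 0.9  0.6 -1. ] t 32.5
69.1 ff 0.1 [-0.1  0.7  0.4] t 32.7
69.7 ff 0.1 [-0.1 -0.3 -1.3] t 33.0
70.3 ff -1.0 [ 1.   0.  -0.8] t 33.2
70.9 ff -0.1 [ 0.2 -1.1 -0.2] t 33.5
71.5 ff 0.7 [-0.7  0.1 -0.4] t 33.7
72.1 ff 2.8 [-2.8 -0.2  1.9] t 34.0
72.7 ff 5.7 [-5.7  0.   2.7] t 34.2
[-4.74490423 -0.32077045  2.94967139] [0.65064222 0.15383672 0.03326295]
[-1.00307219  0.31605461  1.01209245]
36.9167
[0.65085042 0.15369768] [-0.00115543 -0.00018969] station [0.0746392  0.09936131]
```

View pics/w6.png

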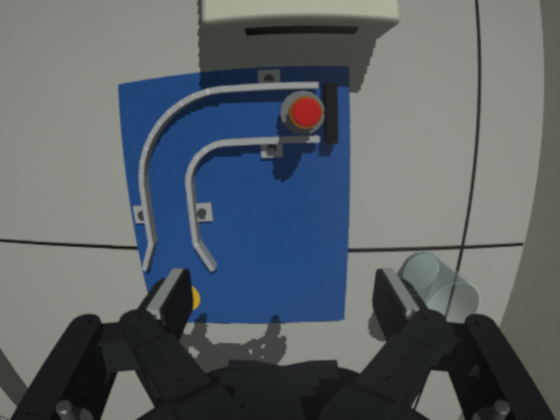

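The picture shows the carrier upright between the rails, puck at (303,113), against the stop at (331,113). The gripper is clear, so I'll hand in.

```bash
python3 -c "
from cell import robot
print(robot.finish_job())"
```

```text
the job is handed in; nothing more can be done
None
```

The red-capped carrier is home against the black end stop, upright and released, and the job was handed in at about 37 s; sensed forces on the way through the rails stayed under about 6 N.

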